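# Tip the bored blank up against the fence

## Robot

A 6-joint arm with a two-finger parallel gripper is mounted at the origin on a cart in front of the work surface, level with it; the furniture and walls round the work are solid. World frame = base frame: x ahead of the robot, y to its left, z up, the work surface at z = 0. Lengths are in mm, angles in degrees, forces in N, time in s.
With the tool pointing down it reaches from about 350 to 850 mm from the base axis. Payload 8.1 kg.
Tool frame: the origin (TCP) lies at the very end of the fingers, on their centre line; the grasp point (between the pads) lies 19 mm behind it; z points along the fingers, y is the line along which they close (so a half turn about z gives the same grasp; the last joint's range is limited). The gripper opens to 85 mm and grips with 20 to 120 N. Pads are 22 mm wide; open, the fingers measure 114 mm over their backs; the gripper's body (76 mm by 85 mm) begins 54 mm behind the grasp point. The pads swing forward as they close: fully open they stand 13 mm farther back than shut.
Start: joints at [-4.893, 7.471, 85.268, -0, 87.261, -4.893], TCP at [600.004, 0.022, 231.292] pointing down, gripper open.
Joint ranges: [-169.43, 169.43], [-51.17, 129.36], [1.28, 143.12], [-76.62, 256.62], [0, 156.53], [-152.29, 152.29]. Speed limits (degrees/s): [136.94, 136.94, 159.86, 180, 180, 180].

## Interface

Orientations are given as [roll, pitch, yaw] about the fixed x, y, z axes, in that order (R = Rz(yaw) Ry(pitch) Rx(roll)).
In Python, from bench import sense, eyes, job, models gives the robot as it stands. The module is installed in compiled form; this text tells all that it offers.
- The arm moves only by the tool apply_moves, never from a script. Its argument "rows" is a list of rows, each a list of 6 numbers: the shift along the tool's x, y, z in mm, then the turn, a rotation vector about the tool's x, y, z in rad. In form: [[dx, dy, dz, rx, ry, rz], ...]. A call has exactly 5 rows; each row shifts and turns the commanded pose from where the row before left it, along the tool's axes as they then stand; what a row does not reach is not made up. A row lasts 1/8 s, in which the tool goes at most 62.5 mm and 10.7 degrees, less where a joint would pass 70% of its speed; a pose out of reach is approached as far as the arm can. A call is refused whole if a number of a shift passes 62.5 or a number of a turn 0.188, either way. A call with a gripper value outside its range is refused whole. "fingers" is the finger opening in mm, from 0 to 85.4, set as the call begins (left out, the last holds). The fingers move at their own pace and stop on an object; "grip_force" is the grip in N (left out, the last holds). Time passes only in rows, so rows that do not move let the fingers close, or fill a call up. It gives the time, the measured TCP pose, the force, the opening and the grip force at its end, in the units of the state.
- sense(): the state, without advancing time (a new reading comes with each control period).
- eyes.snapshot(name): name is "scene" or "side" or "wrist"; returns (picture, depth): 420x560x3 uint8, red, green, blue; 420x560 float32, mm along the optical axis (not along the pixel's ray), 0 where there is no reading.
- eyes.get_calibration(name): a dict with "intrinsics" (3x3 intrinsics, pixels), "R" (3x3) and "t" (3): a world point X has camera coordinates R X + t; the wrist camera has in their place "mount" (4x4, takes a point from camera to tool coordinates, whose origin is the TCP and whose axes are the flange's). Camera axes: x right, y down, z forward; pixel columns grow to the right and rows downward; lengths in mm; the calibration is good to about 2 mm. A picture is of the moment at which its call begins: read the wrist's pose just before it. get_calibration takes no time and is no camera call.
- job.hand_in(): hands the job in; it is judged then, once.
Trained networks look in the newest picture that a camera, given by its name, has taken for a name from the list of things; names that differ only in an ending like _2 or _b are one class to them, and where a whole thing is asked for, a point or a joint stands for the part that bears it (a point fixed in the world has none). Each returns a list of dicts, best first, with "confidence" (0 to 1); they miss things now and then, are a little off and sometimes report something else, mostly with a low value. They report only what shows in the picture. A call takes as long as a camera call.
- models.boxes_of(name, camera): "xyz" ([x, y, z] in mm, in world coordinates, good to about 4 mm: the middle of the surface that is visible of it).
- models.cut_out(name, camera): "pixels" (420x560 bool, what is visible of it).
- models.place_of(name, camera): "xyz" ([x, y, z] in mm, in world coordinates, good to about 4 mm: a listed point, or the origin of a listed thing).
The state is a dict: "time": time; "joint_pos": joint angles; "qd": joint speeds; "joint_efforts": joint torques, N m; "tool_pos": TCP position; "tcp_rot": TCP orientation; "ft_force": force on the tool from outside, world axes, zero at the start; "wrist_torque": the same for the moment, N m; "finger_gap": finger opening in mm; "grip_force": force on a finger pad.
Only numpy, scipy, OpenCV 4.12 (cv2) and the standard library are available. Lean on these libraries where they do the work, as an engineer would, in place of code of your own. Each camera call takes 0.05 s, during which the arm holds its last target. There are 200 camera calls.

## Task

Three flat metal blanks lie aslant in the tipping stand, each with its near end up on the rod and its far end at the foot of the fence. Push the near end of the one with the round hole up and over, letting it pivot on its lower edge without lifting it off the stand, until it stands upright with its face flat against the fence and stays there by itself. Leave the other two blanks lying as they are.

Things in the scene. Friction and masses are not known exactly. Their poses are not given: they have to be found in the camera images.
- bored_blank: aluminium plate 110 x 60 x 12 mm, 0.15 to 0.27 kg, with one round 28 mm hole. Origin: middle of its 110 x 60 underside; x along the length to the fence end, z out of the upper face. It slopes 22 deg: far end on the base up to 5 mm short of the fence, near end 25 mm past the rod, free, its lower edge 49 mm above the table. That edge swings up in a 110 mm arc about the lower far edge; follow it up.
- slotted_blank: the same plate, 110 x 60 x 12 mm, but with a long narrow slot (50 x 14 mm, along its length) instead of the round hole; same frame, same slope; to be left lying. The three lie side by side about 80 mm apart, in any order.
- solid_blank: the same plate, 110 x 60 x 12 mm, but with no opening; same frame, same slope; to be left lying.
- tipping_stand: dark steel stand, fixed. Origin on the table under the fence's foot, mid-length; x to the fence and away from the robot, y along it, z up. Base 8 mm thick, x -100 to 60, y +-130 mm. Fence: front face rises from x = 0 at the base, leans back 10 deg, top 111 mm above the table. Rest rod: 10 mm thick along y at x = -85, axis 34 mm up, end posts at y = +-125, 42 mm high. A tipped plate leans on the fence.

How it is judged (in metres and radians):
At the end, for the whole second after the job is handed in: The bored blank stands on end on the base, face against the fence, at rest, within 20 degrees of upright and of square to the fence, its middle 48 to 78 mm above the table and within 120 mm of the stand's middle along the fence; the other two blanks are within 20 mm of where they lay (angle between the x axis of bored_blank and the z axis of tipping_stand, either way round below 0.35 rad and angle between the z axis of bored_blank and the x axis of tipping_stand, either way round below 0.35 rad and x of bored_blank in the frame of tipping_stand between -0.03 and 0.02 m and y of bored_blank in the frame of tipping_stand between -0.12 and 0.12 m and z of bored_blank in the frame of tipping_stand between 0.048 and 0.078 m and linear speed of bored_blank below 0.02 m/s and distance of each of slotted_blank, solid_blank from where it was at the start of the episode below 0.02 m); the robot touches nothing.
It fails at once if the bored blank is lifted off the stand (its middle more than 90 mm above the table) (z of bored_blank in the frame of tipping_stand above 0.09 m).
It fails at once if one of the other two blanks is moved by more than 40 mm (distance of any of slotted_blank, solid_blank from where it was at the start of the episode above 0.04 m).
It also fails if it takes over 40 s, if anything falls off the work surface, if the arm or the gripper's body presses on something with over 40 N, if the wrist force passes 120 N, or if a joint passes its speed limit or range.

## Working session

There is one attempt and no reset: what is moved stays moved. The work goes in short steps, Python scripts to look and compute and a tool call to move; the robot and the scene stay as the last step left them, time stands still between calls to the robot, and variables do not carry over. Pictures are saved under pics/ and viewed, at most 10 in all, crops included, and the job is handed in when it is done.

Besides the shell and the picture viewer there is one more tool, called after "Call:" by a JSON object that holds its "name" and its "arguments". apply_moves: Moves the arm, as the interface text tells. Its arguments: {"type":"object","properties":{"rows":{"type":"array"},"fingers":{"type":"number"},"grip_force":{"type":"number"}},"required":["rows"]}

```bash
mkdir -p pics
python3 - <<'E'
from bench import sense, eyes, job, models
import cv2, numpy as np
s=sense(); print(s['time'],s['tool_pos'],s['tcp_rot'])
for c in ['scene','side']:
    p,d=eyes.snapshot(c); cv2.imwrite(f'pics/{c}0.png',p[:,:,::-1])
    np.savez(f'{c}0.npz',p=p,d=d)
    for n in ['bored_blank','slotted_blank','solid_blank','tipping_stand']:
        for r in models.place_of(n,c)[:2]: print(c,n,np.round(r['xyz'],1),round(r['confidence'],2))
print(sense()['time'])
E
```

```text
0.0 [5.99421649e+02 5.61176815e-02 2.30222282e+02] [-1.79891669e+02 -9.67269558e-03  8.99980044e+01]
scene bored_blank [527.3 -38.5  29.1] 0.87
scene slotted_blank [ 508.7 -123.6   30.8] 0.98
scene solid_blank [ 489.8 -196.7   29.6] 0.9
scene tipping_stand [ 569.1 -135.7   -1.3] 0.7
side bored_blank [526.6 -37.   29.7] 0.75
side slotted_blank [ 506.2 -122.4   24.7] 0.56
side solid_blank [ 487.3 -195.7   31.4] 0.68
side tipping_stand [ 565.1 -131.     2. ] 0.62
0.5
```

View pics/scene0.png

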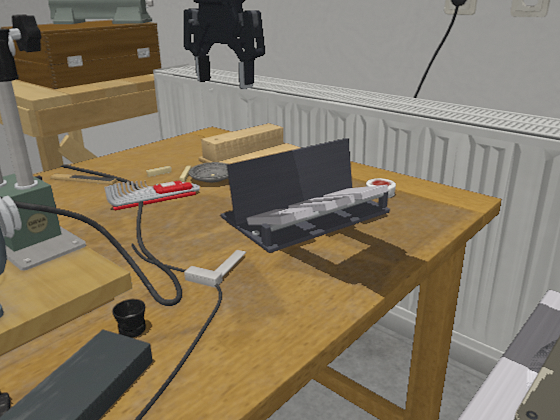

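View pics/side0.png

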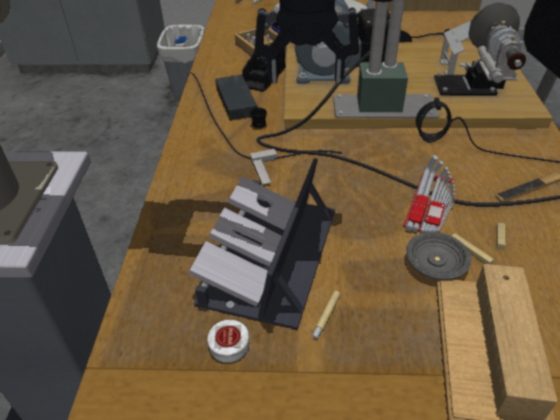

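The bored blank (side view, about (265,200)) is at the +y end, the slotted one is in the middle and the solid one at the −y end. The fence is on the far (+x) side. Next I fit the bored plate's plane and edges from depth.

```bash
cat > h.py <<'E'
import numpy as np, cv2
from bench import sense, eyes, job, models
from scipy.spatial.transform import Rotation as Ro
def cloud(c,d,m):
    k=eyes.get_calibration(c); v,u=np.nonzero(m&(d>0)); z=d[v,u]
    P=(np.linalg.inv(k['intrinsics'])@np.c_[u,v,np.ones(len(u))].T*z).T
    return (P-k['t'])@k['R']
E
python3 - <<'E'
from h import *
p,d=eyes.snapshot('side')
for n in ['bored_blank','slotted_blank','solid_blank','tipping_stand']:
    r=models.cut_out(n,'side')
    if not r: print(n,'none'); continue
    m=cv2.erode(r[0]['pixels'].astype(np.uint8),np.ones((3,3)))>0
    X=cloud('side',d,m); c=np.median(X,0)
    for _ in range(4):
        w=np.linalg.svd(X-c,full_matrices=False)[2][2]; w*=np.sign(w[2]); X=X[abs((X-c)@w)<4]; c=X.mean(0)
    rect=cv2.minAreaRect(X[:,:2].astype(np.float32))
    print(n,r[0]['confidence'],len(X),c.round(1),'n',w.round(3),'slope',np.degrees(np.arccos(w[2])).round(1),'az',np.degrees(np.arctan2(w[1],w[0])).round(1),'\n',cv2.boxPoints(rect).round(0).tolist(),X[:,2].min().round(1),X[:,2].max().round(1))
    np.save(n+'_c0.npy',c)
E
```

```text
bored_blank 0.9 1310 [527.  -42.3  42. ] n [ 0.359 -0.107  0.927] slope 22.0 az -16.6 
 [[475.0, -60.0], [566.0, -82.0], [581.0, -23.0], [490.0, -0.0]] 21.0 62.1
slotted_blank 0.66 1537 [ 506.8 -125.9   41.6] n [ 0.363 -0.1    0.926] slope 22.1 az -15.5 
 [[453.0, -141.0], [545.0, -165.0], [560.0, -108.0], [468.0, -83.0]] 20.8 61.6
solid_blank 0.94 2350 [ 489.4 -201.2   41. ] n [ 0.361 -0.101  0.927] slope 22.0 az -15.7 
 [[435.0, -216.0], [532.0, -240.0], [546.0, -181.0], [450.0, -157.0]] 18.3 61.6
tipping_stand 0.64 1222 [ 590.6 -164.     9.1] n [ 0.063 -0.032  0.997] slope 4.1 az -27.1 
 [[525.0, -254.0], [556.0, -269.0], [667.0, -38.0], [635.0, -23.0]] 4.5 14.1
```

```bash
cat >> h.py <<'E'
a=np.radians(-14.5); ex=np.array([np.cos(a),np.sin(a),0]); ey=np.array([-np.sin(a),np.cos(a),0]); ez=np.array([0,0,1.])
def target(tilt):  # tilt below horizontal
    t=np.radians(tilt); z=np.cos(t)*ex-np.sin(t)*ez
    return np.c_[np.cross(ey,z),ey,z]
def W(r,s,z): return r*ex+s*ey+z*ez
def plan(r,s,z,tilt,n):
    st=sense(); R=Ro.from_euler('xyz',st['tcp_rot'],degrees=True); p=np.array(st['tool_pos'])
    Rt=Ro.from_matrix(target(tilt)); rv=(R.inv()*Rt).as_rotvec()/n; dp=(W(r,s,z)-p)/n
    for i in range(n):
        print(np.r_[R.inv().apply(dp).round(1),rv.round(3)].tolist()); R=R*Ro.from_rotvec(rv)
def where():
    s=sense(); p=np.array(s['tool_pos']); print(s['time'],'r,s,z',(p@ex).round(1),(p@ey).round(1),p[2].round(1),'F',np.array(s['ft_force']).round(1))
E
python3 -c "
from h import *
where();plan(420,91.4,130,45,10)"
```

```text
0.75 r,s,z 580.9 150.3 231.3 F [ 0.6 -0.2  0.7]
[-1.7, -17.1, 10.1, -0.052, -0.067, -0.125]
[1.1, -17.6, 9.3, -0.052, -0.067, -0.125]
[3.9, -17.7, 8.2, -0.052, -0.067, -0.125]
[6.6, -17.5, 6.9, -0.052, -0.067, -0.125]
[9.2, -16.8, 5.5, -0.052, -0.067, -0.125]
[11.5, -15.7, 4.0, -0.052, -0.067, -0.125]
[13.6, -14.3, 2.4, -0.052, -0.067, -0.125]
[15.4, -12.6, 0.7, -0.052, -0.067, -0.125]
[16.8, -10.6, -1.0, -0.052, -0.067, -0.125]
[17.9, -8.3, -2.6, -0.052, -0.067, -0.125]
```

Call:
{"name": "apply_moves", "arguments": {"rows": [[-1.7, -17.1, 10.1, -0.052, -0.067, -0.125], [1.1, -17.6, 9.3, -0.052, -0.067, -0.125], [3.9, -17.7, 8.2, -0.052, -0.067, -0.125], [6.6, -17.5, 6.9, -0.052, -0.067, -0.125], [9.2, -16.8, 5.5, -0.052, -0.067, -0.125]], "fingers": 0}}

```text
time: 1.38
tool_pos: [514.4, -8.4, 180.6]
tcp_rot: [171.5, 22.6, 124.9]
ft_force: [-0.4, 0.4, 0.9]
finger_gap: 0.2
grip_force: 0.0
```

Call:
{"name": "apply_moves", "arguments": {"rows": [[11.5, -15.7, 4.0, -0.052, -0.067, -0.125], [13.6, -14.3, 2.4, -0.052, -0.067, -0.125], [15.4, -12.6, 0.7, -0.052, -0.067, -0.125], [16.8, -10.6, -1.0, -0.052, -0.067, -0.125], [17.9, -8.3, -2.6, -0.052, -0.067, -0.125]]}}

```text
time: 2.0
tool_pos: [504.2, 4.1, 165.1]
tcp_rot: [-177.7, 41.5, 166.0]
ft_force: [-0.6, 0.3, -0.3]
finger_gap: -0.0
grip_force: 0.0
```

Call:
{"name": "apply_moves", "arguments": {"rows": [[0, 0, 0, 0, 0, 0], [0, 0, 0, 0, 0, 0], [0, 0, 0, 0, 0, 0], [0, 0, 0, 0, 0, 0], [0, 0, 0, 0, 0, 0]]}}

```text
time: 2.62
tool_pos: [503.1, 3.6, 163.2]
tcp_rot: [-177.8, 41.2, 165.7]
ft_force: [0.1, 0.8, 0.2]
finger_gap: -0.4
grip_force: 0.0
```

```bash
python3 -c "
from h import *
where();print(sense()['joint_pos'],sense()['finger_gap'])
p,d=eyes.snapshot('wrist'); cv2.imwrite('pics/w1.png',p[:,:,::-1])
p,d=eyes.snapshot('side'); cv2.imwrite('pics/s1.png',p[:,:,::-1])
plan(430,91.4,40,45,5)"
```

```text
2.625 r,s,z 486.2 129.4 163.2 F [0.1 0.8 0.2]
[  5.20423898 -44.37097604 143.06588755 -21.44289885  44.39218545
 -59.27693211] -0.38432248330293955
[24.7, -7.1, 11.4, -0.007, -0.013, 0.001]
[24.9, -7.2, 11.0, -0.007, -0.013, 0.001]
[25.0, -7.3, 10.6, -0.007, -0.013, 0.001]
[25.1, -7.4, 10.2, -0.007, -0.013, 0.001]
[25.3, -7.5, 9.9, -0.007, -0.013, 0.001]
```

```bash
python3 -c "
from h import *
plan(438,91.4,110,60,5)"
```

```text
[14.3, -7.5, 1.9, -0.007, 0.039, -0.0]
[14.2, -7.5, 2.4, -0.007, 0.039, -0.0]
[14.1, -7.5, 2.9, -0.007, 0.039, -0.0]
[14.0, -7.6, 3.4, -0.007, 0.039, -0.0]
[13.8, -7.6, 3.9, -0.007, 0.039, -0.0]
```

View pics/s1.png

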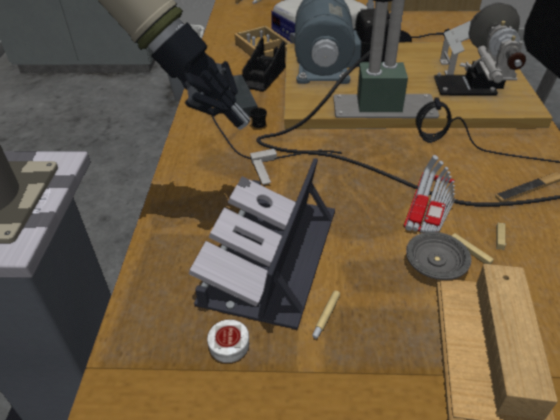

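The side view shows the fingertips at about (240,118), behind and above the bored blank, whose hole is at (265,200). The elbow is at its limit, so I'll use a steeper tool.

Call:
{"name": "apply_moves", "arguments": {"rows": [[14.3, -7.5, 1.9, -0.007, 0.039, 0], [14.2, -7.5, 2.4, -0.007, 0.039, 0], [14.1, -7.5, 2.9, -0.007, 0.039, 0], [14.0, -7.6, 3.4, -0.007, 0.039, 0], [13.8, -7.6, 3.9, -0.007, 0.039, 0]]}}

```text
time: 3.35
tool_pos: [457.6, -19.2, 114.9]
tcp_rot: [-179.7, 29.4, 165.4]
ft_force: [0.3, 0.1, -1.1]
finger_gap: -0.1
grip_force: 0.0
```

```bash
python3 -c "
from h import *
where();print(np.round(sense()['joint_pos'],1))
plan(438,91.4,70,60,5)"
```

```text
3.35 r,s,z 447.8 95.9 114.9 F [ 0.3  0.1 -1.1]
[ -4.8 -43.4 143.1  -6.4  51.6 -77.5]
[6.1, -0.9, 6.9, -0.001, -0.002, -0.0]
[6.1, -0.9, 6.9, -0.001, -0.002, -0.0]
[6.1, -0.9, 6.8, -0.001, -0.002, -0.0]
[6.2, -0.9, 6.8, -0.001, -0.002, -0.0]
[6.2, -0.9, 6.8, -0.001, -0.002, -0.0]
```

Call:
{"name": "apply_moves", "arguments": {"rows": [[6, -0.9, 6.5, 0, 0, 0], [6, -0.9, 6.5, 0, 0, 0], [6, -0.9, 6.5, 0, 0, 0], [6, -0.9, 6.5, 0, 0, 0], [6, -0.9, 6.5, 0, 0, 0]]}}

```text
time: 3.98
tool_pos: [463.8, -19.2, 77.0]
tcp_rot: [-179.4, 28.5, 165.5]
ft_force: [1.2, -0.3, -0.3]
finger_gap: -0.1
grip_force: 0.0
```

```bash
python3 -c "
from h import *
where();print(np.round(sense()['joint_pos'],1))
p,d=eyes.snapshot('side'); cv2.imwrite('pics/s2.png',cv2.resize(p[60:300,120:360,::-1],None,fx=2.5,fy=2.5))
plan(440,91.4,26,60,5)"
```

```text
3.975 r,s,z 453.8 97.5 77.0 F [ 1.2 -0.3 -0.3]
[ -4.5 -36.5 143.1  -7.6  45.6 -75.8]
[7.1, -1.1, 7.5, -0.002, -0.006, -0.0]
[7.1, -1.1, 7.5, -0.002, -0.006, -0.0]
[7.2, -1.1, 7.4, -0.002, -0.006, -0.0]
[7.2, -1.2, 7.4, -0.002, -0.006, -0.0]
[7.2, -1.2, 7.4, -0.002, -0.006, -0.0]
```

View pics/s2.png

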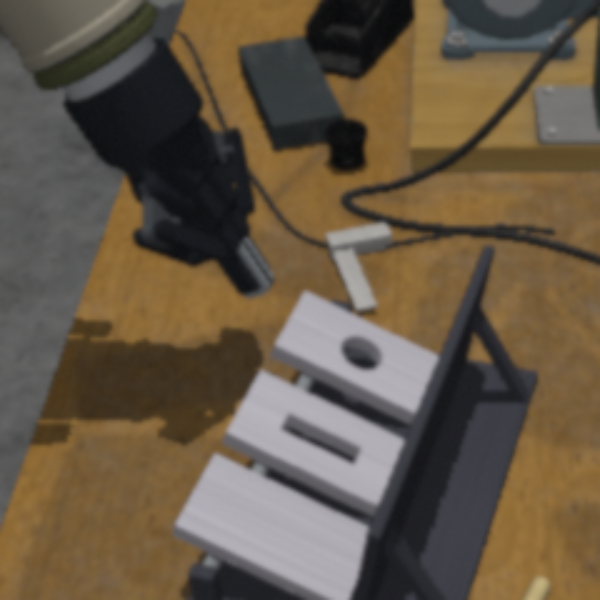

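The side crop shows the fingertips at about (258,280), just short of the bored blank's near end. The joint-3 limit still binds at 60°, so I tilt to 70°.

```bash
python3 -c "
from h import *
plan(440,91.4,75,71,5)"
```

```text
[2.4, -1.2, -1.1, -0.002, 0.033, -0.0]
[2.5, -1.2, -1.0, -0.002, 0.033, -0.0]
[2.5, -1.2, -0.9, -0.002, 0.033, -0.0]
[2.5, -1.2, -0.9, -0.002, 0.033, -0.0]
[2.5, -1.2, -0.8, -0.002, 0.033, -0.0]
```

Call:
{"name": "apply_moves", "arguments": {"rows": [[2.4, -1.2, -1.0, -0.002, 0.033, 0], [2.5, -1.2, -1.0, -0.002, 0.033, 0], [2.5, -1.2, -0.9, -0.002, 0.033, 0], [2.5, -1.2, -0.9, -0.002, 0.033, 0], [2.5, -1.2, -0.8, -0.002, 0.033, 0]]}}

```text
time: 4.65
tool_pos: [449.4, -22.0, 76.9]
tcp_rot: [-180.0, 18.9, 165.4]
ft_force: [0.4, 0.7, -0.0]
finger_gap: 0.1
grip_force: 0.0
```

```bash
python3 -c "
from h import *
where();print(np.round(sense()['joint_pos'],1))
plan(442,91.4,28,71,5)"
```

```text
4.65 r,s,z 440.6 91.2 76.9 F [ 0.4  0.7 -0. ]
[ -7.4 -29.4 136.1  -2.9  54.6 -81.5]
[2.9, 0.0, 9.3, -0.0, -0.0, -0.0]
[2.9, 0.0, 9.3, -0.0, -0.0, -0.0]
[2.9, 0.0, 9.3, -0.0, -0.0, -0.0]
[2.9, 0.0, 9.3, -0.0, -0.0, -0.0]
[2.9, 0.0, 9.3, -0.0, -0.0, -0.0]
```

Call:
{"name": "apply_moves", "arguments": {"rows": [[2.9, 0, 9.3, 0, 0, 0], [2.9, 0, 9.3, 0, 0, 0], [2.9, 0, 9.3, 0, 0, 0], [2.9, 0, 9.3, 0, 0, 0], [2.9, 0, 9.3, 0, 0, 0]]}}

```text
time: 5.28
tool_pos: [450.7, -22.2, 27.1]
tcp_rot: [-180.0, 19.0, 165.4]
ft_force: [-0.2, -0.1, -0.4]
finger_gap: 0.4
grip_force: 0.0
```

```bash
python3 -c "
from h import *
where();print(np.round(sense()['joint_pos'],1))
p,d=eyes.snapshot('side'); cv2.imwrite('pics/s3.png',cv2.resize(p[100:300,160:360,::-1],None,fx=3,fy=3))
plan(460,91.4,28,71,5)"
```

```text
5.275 r,s,z 441.8 91.4 27.1 F [-0.2 -0.1 -0.4]
[ -7.4 -23.4 137.8  -3.2  46.8 -81. ]
[-3.7, 0.0, 0.8, -0.0, -0.0, -0.0]
[-3.7, 0.0, 0.8, -0.0, -0.0, -0.0]
[-3.7, 0.0, 0.8, -0.0, -0.0, -0.0]
[-3.7, 0.0, 0.8, -0.0, -0.0, -0.0]
[-3.7, 0.0, 0.8, -0.0, -0.0, -0.0]
```

View pics/s3.png

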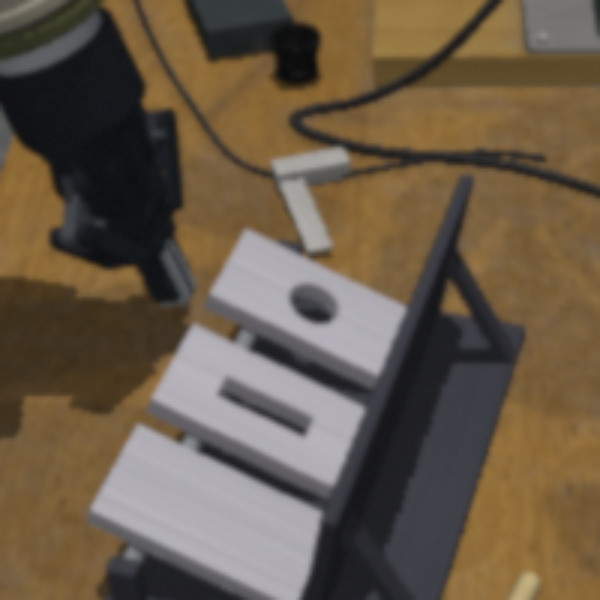

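The fingertips (about (175,300) in the crop) are level with and just short of the bored blank's near end. Going under and into contact.

Call:
{"name": "apply_moves", "arguments": {"rows": [[-3.7, 0, 0.8, 0, 0, 0], [-3.7, 0, 0.8, 0, 0, 0], [-3.7, 0, 0.8, 0, 0, 0], [-3.7, 0, 0.8, 0, 0, 0], [-2, 0, 0, 0, 0, 0]]}}

```text
time: 5.95
tool_pos: [467.6, -26.7, 30.7]
tcp_rot: [-180.0, 19.0, 165.4]
ft_force: [-0.3, -0.1, 0.9]
finger_gap: 0.0
grip_force: 0.0
```

```bash
python3 -c "
from h import *
where()"
```

```text
5.95 r,s,z 459.4 91.3 30.7 F [-0.3 -0.1  0.9]
```

Call:
{"name": "apply_moves", "arguments": {"rows": [[-2.8, 0, -2.0, 0, 0, 0], [-2.8, 0, -2.0, 0, 0, 0], [-2.8, 0, -2.0, 0, 0, 0], [-2.8, 0, -2.0, 0, 0, 0], [-2.8, 0, -2.0, 0, 0, 0]]}}

```text
time: 6.58
tool_pos: [476.9, -29.1, 44.6]
tcp_rot: [-180.0, 19.0, 165.4]
ft_force: [0.1, 0.2, -0.7]
finger_gap: 0.1
grip_force: 0.4
```

```bash
python3 -c "
from h import *
where()
p,d=eyes.snapshot('side'); cv2.imwrite('pics/s4.png',cv2.resize(p[100:300,160:360,::-1],None,fx=3,fy=3))"
```

```text
6.575 r,s,z 469.0 91.3 44.6 F [ 0.1  0.2 -0.7]
```

View pics/s4.png

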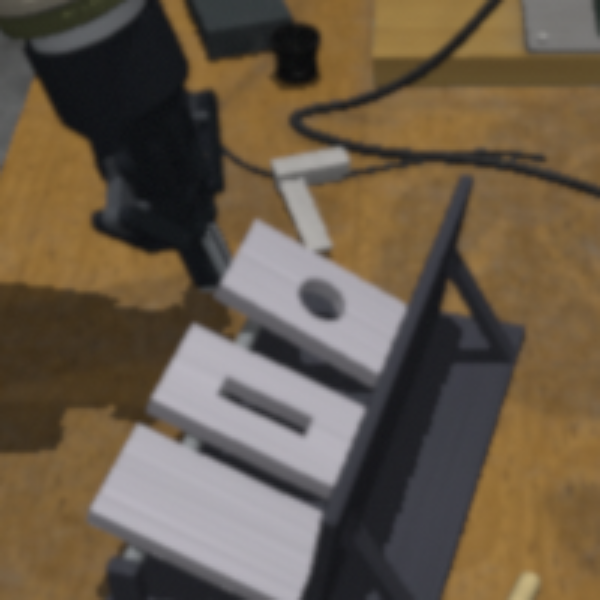

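The near end of the bored blank has risen (its edge is now at about (245,255)) and the others are still. I'll measure its slope.

```bash
cat >> h.py <<'E'
def slope():
    p,d=eyes.snapshot('side'); r=models.cut_out('bored_blank','side')
    if not r: print('none'); return
    X=cloud('side',d,cv2.erode(r[0]['pixels'].astype(np.uint8),np.ones((3,3)))>0); c=np.median(X,0)
    for _ in range(5):
        w=np.linalg.svd(X-c,full_matrices=False)[2][2]; w*=np.sign(w@(ex+ez)); X=X[abs((X-c)@w)<4]; c=X.mean(0)
    print('theta',np.degrees(np.arctan2(w@ex,w[2])).round(1),'n.ey',(w@ey).round(2),'c r,s,z',(c@ex).round(1),(c@ey).round(1),c[2].round(1),'r',np.percentile(X@ex,[1,99]).round(1),'zmax',np.percentile(X[:,2],99).round(1),len(X))
E
python3 -c "
from h import *
slope()"
```

```text
theta 27.5 n.ey -0.01 c r,s,z 525.5 90.9 47.1 r [483.8 568.7] zmax 69.3 1290
```

Call:
{"name": "apply_moves", "arguments": {"rows": [[-2.5, 0, -2.2, 0, 0, 0], [-2.5, 0, -2.2, 0, 0, 0], [-2.6, 0, -2.2, 0, 0, 0], [-2.6, 0, -2.2, 0, 0, 0], [-2.6, 0, -2.2, 0, 0, 0]]}}

```text
time: 7.35
tool_pos: [485.3, -31.2, 59.3]
tcp_rot: [-180.0, 19.0, 165.4]
ft_force: [-0.3, 0.8, -0.7]
finger_gap: -0.2
grip_force: 0.3
```

Call:
{"name": "apply_moves", "arguments": {"rows": [[-2.8, 0, -1.8, 0, 0, 0], [-2.8, 0, -1.7, 0, 0, 0], [-2.9, 0, -1.7, 0, 0, 0], [-3, 0, -1.6, 0, 0, 0], [-3, 0, -1.5, 0, 0, 0]]}}

```text
time: 7.98
tool_pos: [496.0, -34.1, 71.9]
tcp_rot: [-180.0, 19.0, 165.4]
ft_force: [-1.6, -0.1, 1.0]
finger_gap: 0.2
grip_force: 0.8
```

```bash
python3 -c "
from h import *
where();slope()"
```

```text
7.975 r,s,z 488.7 91.2 71.9 F [-1.6 -0.1  1. ]
theta 45.3 n.ey -0.01 c r,s,z 534.9 90.7 63.2 r [503.1 568.4] zmax 95.3 1178
```

Call:
{"name": "apply_moves", "arguments": {"rows": [[-5.1, 0, -2.4, 0, 0, 0], [-5.3, 0, -2.1, 0, 0, 0], [-5.5, 0, -1.8, 0, 0, 0], [-5.6, 0, -1.5, 0, 0, 0], [-5.7, 0, -1.2, 0, 0, 0]]}}

```text
time: 8.7
tool_pos: [518.3, -39.9, 89.3]
tcp_rot: [-180.0, 19.0, 165.4]
ft_force: [-0.4, 0.4, 0.9]
finger_gap: -0.1
grip_force: 0.3
```

```bash
python3 -c "
from h import *
where();slope()"
```

```text
8.7 r,s,z 511.7 91.2 89.3 F [-0.4  0.4  0.9]
theta 61.6 n.ey -0.01 c r,s,z 548.1 89.6 73.6 r [525.2 571.2] zmax 111.3 1006
```

Call:
{"name": "apply_moves", "arguments": {"rows": [[-4.9, 0, -0.4, 0, 0, 0], [-4.9, 0, -0.1, 0, 0, 0], [-4.8, 0, 0.2, 0, 0, 0], [-4.8, 0, 0.4, 0, 0, 0], [-4.8, 0, 0.6, 0, 0, 0]]}}

```text
time: 9.43
tool_pos: [540.5, -45.7, 96.3]
tcp_rot: [-180.0, 19.0, 165.4]
ft_force: [-1.4, -0.6, 0.1]
finger_gap: -0.2
grip_force: 0.1
```

```bash
python3 -c "
from h import *
where();slope()"
```

```text
9.425 r,s,z 534.7 91.1 96.3 F [-1.4 -0.6  0.1]
theta 75.6 n.ey -0.02 c r,s,z 561.1 87.8 81.4 r [548.7 573.1] zmax 118.9 797
```

Call:
{"name": "apply_moves", "arguments": {"rows": [[-3.9, 0, 1.1, 0, 0, 0], [-3.9, 0, 1.2, 0, 0, 0], [-3.8, 0, 1.3, 0, 0, 0], [-3.8, 0, 1.3, 0, 0, 0], [-3.8, 0, 1.3, 0, 0, 0]]}}

```text
time: 10.15
tool_pos: [559.9, -50.7, 96.6]
tcp_rot: [-180.0, 19.0, 165.4]
ft_force: [0.0, 0.2, 0.4]
finger_gap: -0.1
grip_force: 0.0
```

```bash
python3 -c "
from h import *
where();slope()"
```

```text
10.15 r,s,z 554.8 91.1 96.6 F [0.  0.2 0.4]
theta 88.7 n.ey -0.03 c r,s,z 575.1 84.5 88.6 r [570.5 577.9] zmax 120.3 509
```

Call:
{"name": "apply_moves", "arguments": {"rows": [[-2.3, 0, 0.8, 0, 0, 0], [-2.3, 0, 0.8, 0, 0, 0], [-2, 0, 0.7, 0, 0, 0], [-1.5, 0, 0.5, 0, 0, 0], [-1, 0, 0.3, 0, 0, 0]]}}

```text
time: 10.88
tool_pos: [569.0, -53.1, 96.6]
tcp_rot: [-180.0, 19.0, 165.4]
ft_force: [-0.2, 0.5, 0.6]
finger_gap: 0.0
grip_force: 0.0
```

```bash
python3 -c "
from h import *
where();slope();p,d=eyes.snapshot('side'); cv2.imwrite('pics/s5.png',cv2.resize(p[100:300,160:360,::-1],None,fx=3,fy=3))"
```

```text
10.875 r,s,z 564.2 91.0 96.6 F [-0.2  0.5  0.6]
theta 94.8 n.ey -0.04 c r,s,z 583.1 81.4 95.0 r [575.4 586.5] zmax 120.3 338
```

View pics/s5.png

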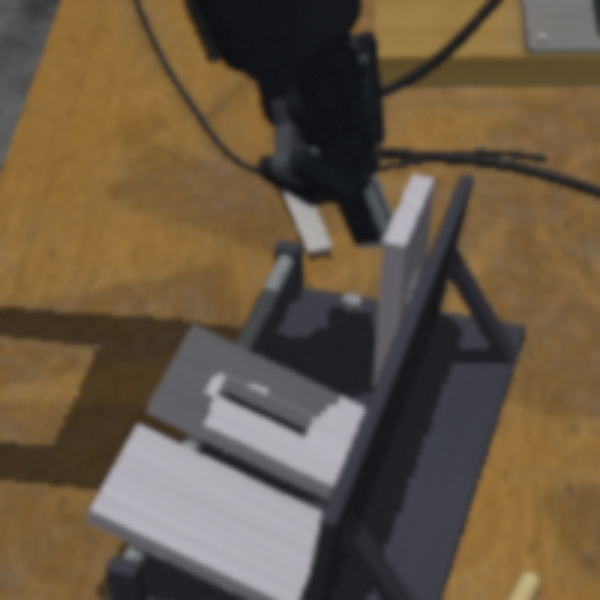

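The bored blank stands at about (400,260), just short of the fence at the top. The other two have not moved. A little more push.

Call:
{"name": "apply_moves", "arguments": {"rows": [[-1.5, 0, 0.5, 0, 0, 0], [-1.5, 0, 0.5, 0, 0, 0], [-1.5, 0, 0.5, 0, 0, 0], [-1.0, 0, 0.3, 0, 0, 0], [0, 0, 0, 0, 0, 0]]}}

```text
time: 11.65
tool_pos: [574.7, -54.6, 96.8]
tcp_rot: [-180.0, 19.0, 165.4]
ft_force: [-0.2, 0.3, -0.6]
finger_gap: -0.3
grip_force: 0.0
```

```bash
python3 -c "
from h import *
where();slope()"
```

```text
11.65 r,s,z 570.0 91.1 96.8 F [-0.2  0.3 -0.6]
theta 103.3 n.ey 0.0 c r,s,z 590.0 79.2 106.6 r [578.1 596.4] zmax 119.8 198
```

Call:
{"name": "apply_moves", "arguments": {"rows": [[-1.0, 0, 0.3, 0, 0, 0], [-1.0, 0, 0.3, 0, 0, 0], [-1.0, 0, 0.3, 0, 0, 0], [0, 0, 0, 0, 0, 0], [0, 0, 0, 0, 0, 0]]}}

```text
time: 12.38
tool_pos: [577.6, -55.3, 96.8]
tcp_rot: [-180.0, 19.0, 165.4]
ft_force: [-0.2, 0.5, 0.0]
finger_gap: 0.0
grip_force: 0.0
```

```bash
python3 -c "
from h import *
where();slope();p,d=eyes.snapshot('side'); cv2.imwrite('pics/s6.png',cv2.resize(p[100:300,160:360,::-1],None,fx=3,fy=3))"
```

```text
12.375 r,s,z 573.0 91.0 96.8 F [-0.2  0.5  0. ]
theta 104.2 n.ey 0.01 c r,s,z 591.0 81.4 110.8 r [582.4 596.5] zmax 120.0 174
```

View pics/s6.png

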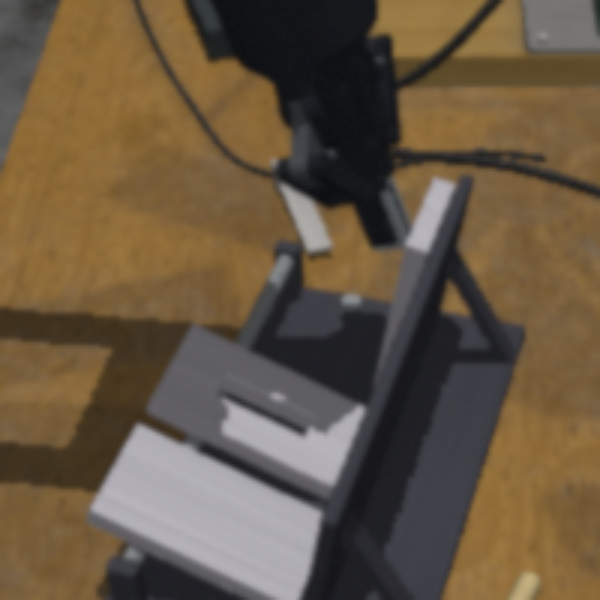

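The blank's upper edge (430,215) now lies along the fence top, and the tool feels no force. I'll withdraw backward and up.

Call:
{"name": "apply_moves", "arguments": {"rows": [[5, 0, -2, 0, 0, 0], [10, 0, -4, 0, 0, 0], [12, 0, -10, 0, 0, 0], [12, 0, -15, 0, 0, 0], [10, 0, -20, 0, 0, 0]]}}

```text
time: 13.15
tool_pos: [515.0, -39.0, 128.6]
tcp_rot: [-180.0, 18.9, 165.4]
ft_force: [0.1, -0.3, -0.3]
finger_gap: 0.1
grip_force: 0.0
```

Call:
{"name": "apply_moves", "arguments": {"rows": [[0, 0, -20, 0, 0, 0], [0, 0, -20, 0, 0, 0], [0, 0, 0, 0, 0, 0], [0, 0, 0, 0, 0, 0], [0, 0, 0, 0, 0, 0]]}}

```text
time: 13.78
tool_pos: [503.4, -36.1, 165.6]
tcp_rot: [-180.0, 18.9, 165.4]
ft_force: [-0.0, -0.2, -1.4]
finger_gap: 0.1
grip_force: 0.0
```

```bash
python3 -c "
from h import *
where();slope()
for n in ['bored_blank','slotted_blank','solid_blank']:
    for r in models.place_of(n,'side')[:1]: print(n,np.round(r['xyz'],1),r['confidence'])
p,d=eyes.snapshot('side'); cv2.imwrite('pics/s7.png',cv2.resize(p[100:300,160:360,::-1],None,fx=3,fy=3))"
```

```text
13.775 r,s,z 496.4 91.2 165.6 F [-0.  -0.2 -1.4]
theta 103.4 n.ey 0.0 c r,s,z 589.5 77.9 104.4 r [578.6 596.2] zmax 119.9 207
bored_blank [580.2 -50.1  65.7] 0.67
slotted_blank [ 509.2 -123.6   26.8] 0.6
solid_blank [ 489.4 -198.9   29.5] 0.6
```

View pics/s7.png

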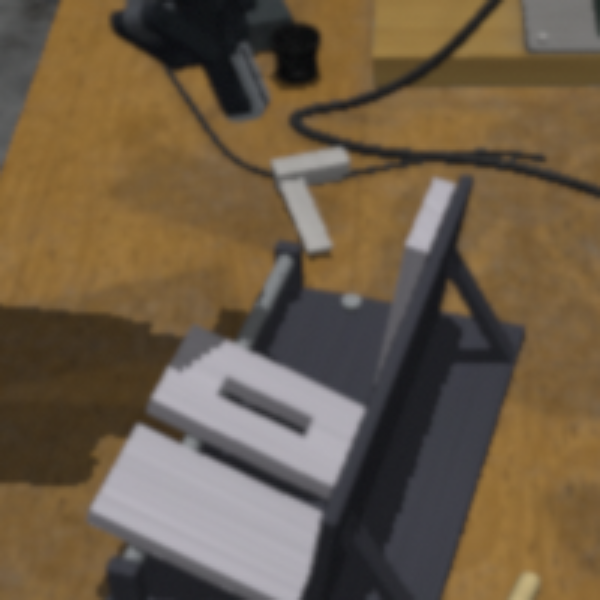

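The blank stands by itself against the fence (430,215), the other two lie where they were, and the gripper is clear.

```bash
python3 -c "
from bench import job
print(job.hand_in())"
```

```text
the job is handed in; nothing more can be done
None
```

The bored blank stands on its own, leaning against the fence; the other two lie where they were, the gripper is clear, and the job is handed in at about 14 s (no verdict was returned).

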